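# Add a relay to the control box row, butted up with no gap

## Robot

A 6-joint arm with a two-finger parallel gripper is mounted at the origin on a cart in front of the work surface, level with it; the furniture and walls round the work are solid. World frame = base frame: x ahead of the robot, y to its left, z up, the work surface at z = 0. Lengths are in m, angles in rad, forces in N, time in s.
With the tool pointing down it reaches from about 0.275 to 0.75 m from the base axis. Payload 10.2 kg.
Tool frame: the origin (TCP) lies midway between the tips of the shut fingers; the grasp point (between the pads) lies 19 mm behind it (env.hold_point_z is the distance from the TCP to the grasp point, in m); z points along the fingers, y is the line along which they close (so a half turn about z gives the same grasp; the last joint's range is limited). The gripper opens to 85 mm and grips with 20 to 120 N. Pads are 22 mm wide; open, the fingers measure 114 mm over their backs; the gripper's body (76 mm by 85 mm) begins 54 mm behind the grasp point. The pads swing forward as they close: fully open they stand 13 mm farther back than shut.
Start: joints at [1.12, 0.313, 1.498, -0, 1.331, -0.223], TCP at [0.119, 0.511, 0.231] pointing down, gripper open.
Joint ranges: [-2.94, 2.94], [-0.97, 2.17], [0.19, 2.56], [-1.23, 4.37], [0.02, 3.11], [-2.88, 2.88]. Speed limits (rad/s): [2.39, 2.39, 3.01, 3.14, 3.14, 3.14].

## Interface

Orientations are given as a unit quaternion [x, y, z, w].
In Python, from bench import env, vision gives the robot as it stands (env), with the cameras (vision). Calls block until the motion is done:
- env.reach(position, orientation): joint-space move of the TCP to a pose.
- env.movel(position, velocity=0.15, frame=None, guard=None): straight line of the TCP; frame=None keeps the orientation; velocity is the mean speed in m/s. With guard (N) it stops when the force on the tool has changed by that much, and returns True; else False.
- env.set_joints(angles): joint-space move.
- env.release() and env.close_gripper(effort=None): open the fingers fully, or close them until they stop; effort is the grip in N (None keeps the last).
- env.hold(seconds).
- env.ik(position, orientation): joint angles nearest the present ones, or None.
- env.sense(): the state.
- vision.grab_frame(name): name is "scene" or "side" or "wrist"; returns a dict with "frame" (384x512x3 uint8, red, green, blue), "mtx" (3x3 intrinsics, pixels), "view" (4x4, takes a point from world to camera coordinates). Camera axes: x right, y down, z forward; pixel columns grow to the right and rows downward; lengths in m; the calibration is good to about 2 mm. The wrist camera is an equidistant fisheye: a pixel r from the principal point sees the ray r / f radians off the axis. A picture is of the moment at which its call begins. There is no depth.
A pose or a line that the arm cannot do raises env.MotionError and nothing moves.
- env.hand_in(): hands the job in; it is judged then, once.
The state is a dict: "clock": time; "joints": joint angles; "qvel": joint speeds; "joint_efforts": joint torques, N m; "position": TCP position; "ee_rot": TCP orientation; "contact_force": force on the tool from outside, world axes, zero at the start; "ft_torque": the same for the moment, N m; "finger_gap": opening from 0.0 (shut) to 1.0 (fully open); "gripper_force": force on a finger pad.
Only numpy, scipy, OpenCV 4.12 (cv2) and the standard library are available. Lean on these libraries where they do the work, as an engineer would, in place of code of your own. Each camera call takes 0.05 s, during which the arm holds its last target. There are 200 camera calls.

## Task

A small control box lies on its back on the bench. Swing its door up by the handle until it stands upright and leave it open, then lower the loose relay onto the free end of the mounting rail inside without dropping it, and slide it gently up against the last device of the row, so that no gap is left between them.

Things in the scene. Friction and masses are not known exactly. Their poses are not given: they have to be found in the camera images.
- door (a joint): Opening angle of the control box's door in rad: 0 shut, 1.57 upright, stop at 1.95. It may start slightly ajar. The hinge is stiff: the door stays where it is left; lifting it takes about 7 N at the handle. Door: 182 x 222 x 4 mm grey sheet, outer face 110 mm over the bench when shut, hinged on the 220 mm side away from the robot.
- door_handle (a point): Middle of the bar of the dark D-handle on the door's outer face. Round bar 10 mm thick, 90 mm long, parallel to the hinge, its axis 36 mm clear of the door face, 158 mm from the hinge line along the door and 27 mm inside the door's free edge. Site axes as the door's: y along the bar.
- door_hinge (a point): Point of the hinge line abreast of the handle, 104 mm above the bench (handle at x -158, z +42 mm). Axes turn with the door: y along the hinge (to the left seen from the robot), x (shut) away from the handle, z (shut) up. Opening turns the door about +y: the handle rises and swings over the hinge, away from the robot.
- row: Fixed row in the box: end bracket, supply, two relays on a 35 mm rail, rail top 27 mm over the bench. Origin: centre of rail, on the free end face of the last relay, at foot height (20 mm over bench). y along the rail into the row, z up, x across rail. Free rail lies to -y: at least 63 mm from face to box wall. Devices: 80 mm across; ducts beside the rail reach 48 mm over the bench.
- module: Loose grey relay like the row's, standing on the bench front up, 200 g or so. Origin: centre of its underside; z up, y its 36 mm width (along the rail), x across. Body 80 (x) x 36 (y) mm, 44 mm high; nose on top 45 mm (x) x 36 mm, 44 to 66 mm high: grip here. Groove under it along y, 38 mm wide, 7 mm deep, mouth flared to 46 mm, drops over the rail; latch parked open. Either way round.
- enclosure: The control box without its door: light grey sheet steel, fixed, lying on its back, 180 (x) x 220 (y) mm, 3 mm walls, rim 104 mm over the bench, three black cable glands on its left (+y) side. Origin: centre of its underside. x towards the hinge side, y along hinge and rail, z up. Carries the rail (y -100 to +100 mm, x -17.5 to +17.5 mm, top at z 27 mm).

How it is judged:
On the way:
1. the relay is lowered over the rail in the gripper, not dropped: still held when 2 to 15 mm above its seat (z of module in the frame of row between 0.002 and 0.015 m and y of module in the frame of row between -0.08 and -0.015 m and x of module in the frame of row between -0.008 and 0.008 m and contact force between the fingers and module above 1 N), for 0.05 s.
At the end, for the whole second after the job is handed in: The door stands open past 1.25 rad (72 degrees); the relay sits level down on the rail (height within 3 mm, not skewed by over 0.04 rad, tilt under 0.05 rad), its side at most 2.2 mm from the row's end face, at rest (value of joint door above 1.25 rad and y of module in the frame of row between -0.0202 and -0.016 m and x of module in the frame of row between -0.004 and 0.004 m and z of module in the frame of row between -0.003 and 0.003 m and angle between the y axis of module and the y axis of row, either way round below 0.04 rad and angle between module's own z axis and vertical below 0.05 rad and linear speed of module below 0.01 m/s); the robot touches nothing.
It fails at once if the relay is rammed against the row with over 40 N (contact force between module and row above 40 N).
It also fails if it takes over 51 s, if anything falls off the work surface, if the arm or the gripper's body presses on something with over 40 N, if the wrist force passes 120 N, or if a joint passes its speed limit or range.

## Working session

There is one attempt and no reset: what is moved stays moved. The work goes in short steps, each a Python script; the robot and the scene stay as the last script left them, time stands still between calls to the robot, and variables do not carry over. Pictures are saved under pics/ and viewed, at most 11 in all, crops included, and the job is handed in when it is done.

```bash
ls; mkdir -p pics; python3 - <<'E'
from bench import env, vision
import cv2,numpy as np
s=env.sense();print(s)
fs=[]
for n in ["scene","side","wrist"]:
    f=vision.grab_frame(n);np.savez(f"pics/{n}0.npz",**f)
    cv2.imwrite(f"pics/{n}0.png",f["frame"][:,:,::-1]);print(n,f["mtx"].tolist(),np.round(f["view"],4).tolist())
E
```

```text
bench.py
pics
{'clock': 0.0, 'joints': array([ 1.11962530e+00,  3.13438497e-01,  1.49847584e+00, -9.32202329e-06,
        1.33100652e+00, -2.23375688e-01]), 'qvel': array([-0.0004456 , -0.00047239,  0.0003706 ,  0.00027019, -0.00043141,
       -0.00010866]), 'joint_efforts': array([-1.34007227e-03, -4.12268722e+01, -2.59737951e+01, -2.22047611e-04,
        4.20675759e-03,  1.94510955e-05]), 'position': array([0.11844011, 0.51118412, 0.23072638]), 'ee_rot': array([ 1.13650444e-01,  9.93520576e-01, -6.28186666e-04, -2.15490291e-04]), 'contact_force': array([ 0.2160319 , -0.81995937,  0.36827043]), 'ft_torque': array([0.01808575, 0.01344844, 0.07678628]), 'gripper_force': 0.0, 'finger_gap': 1.0077980356932297}
scene [[412.76717335362673, 0.0, 257.6705654772402], [0.0, 412.76717335362673, 191.62636900280242], [0.0, 0.0, 1.0]] [[0.9972, -0.0744, -0.0031, -0.4106], [-0.0659, -0.8626, -0.5016, 0.2749], [0.0346, 0.5004, -0.8651, 0.8999], [0.0, 0.0, 0.0, 1.0]]
side [[475.50379533533896, 0.0, 255.07776510260473], [0.0, 475.50379533533896, 185.22361654247908], [0.0, 0.0, 1.0]] [[0.0792, 0.9968, -0.005, -0.2493], [0.748, -0.0628, -0.6607, -0.2232], [-0.6589, 0.0486, -0.7507, 1.5008], [0.0, 0.0, 0.0, 1.0]]
wrist [[297.3186396354542, 0.0, 255.24397741155016], [0.0, 297.3186396354542, 186.0416002731678], [0.0, 0.0, 1.0]] [[0.226, 0.9741, -0.0005, -0.5236], [0.933, -0.2163, 0.2875, -0.0368], [0.28, -0.0654, -0.9578, 0.3793], [0.0, 0.0, 0.0, 1.0]]
```

```bash
python3 -c "
import cv2
for n in ['scene','side']:
    cv2.imwrite(f'pics/{n}0b.png',cv2.resize(cv2.imread(f'pics/{n}0.png'),(800,600),interpolation=cv2.INTER_CUBIC))"
```

```text
(no output)
```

View pics/scene0b.png

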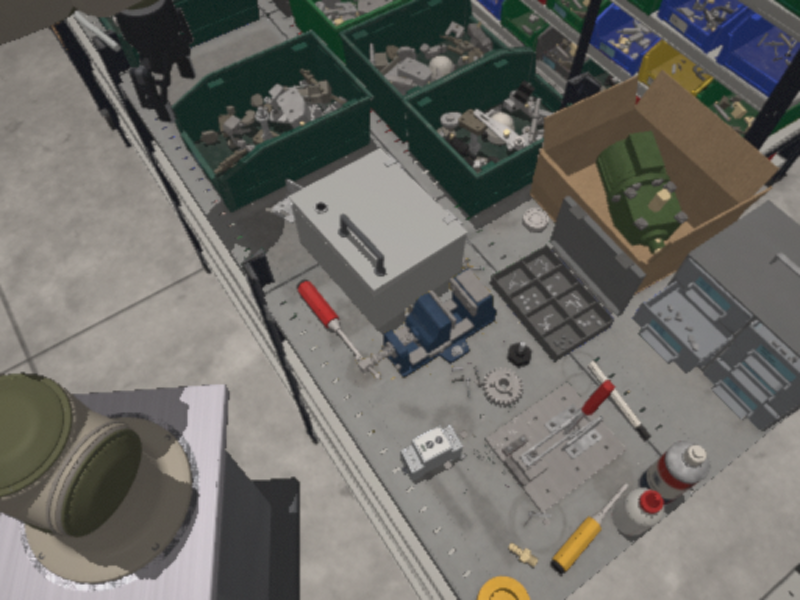

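View pics/side0b.png

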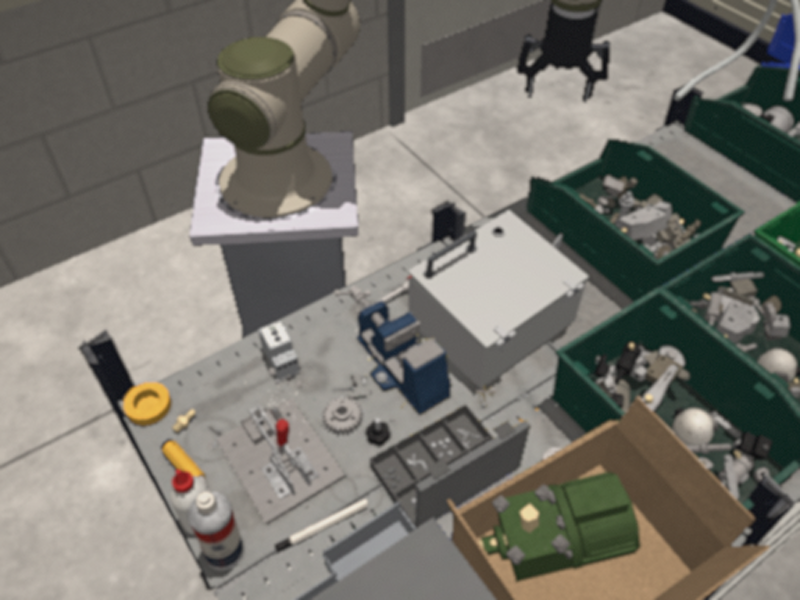

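The scene view shows the box with its door top at about (380,215), the handle at (343,220)-(381,265) and the relay at (432,452) (800x600 px). In the side view the box is at (500,280), the handle at (428,266)-(474,239) and the relay at (278,347). I'll zoom in on these for accurate triangulation.

```bash
python3 -c "
import cv2,numpy as np
def crop(n,x,y,w,h,W,H): return cv2.resize(cv2.imread(f'pics/{n}0.png')[y:y+h,x:x+w],(W,H),interpolation=cv2.INTER_CUBIC)
a=crop('scene',180,90,125,120,400,384); b=crop('side',255,130,125,100,400,320)
c=crop('scene',250,265,54,45,324,270); d=crop('side',160,200,40,45,240,270)
o=np.zeros((600,800,3),np.uint8)
# top row scale 2.8
a=crop('scene',180,90,125,120,400,384);b=crop('side',255,130,125,100,400,320)
o[:384,:400]=a;o[:320,400:]=b
o[384:600,:288]=crop('scene',250,265,48,36,288,216);o[384:600,400:640]=crop('side',160,202,40,36,240,216)
cv2.imwrite('pics/crops.png',o)"
```

```text
(no output)
```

View pics/crops.png

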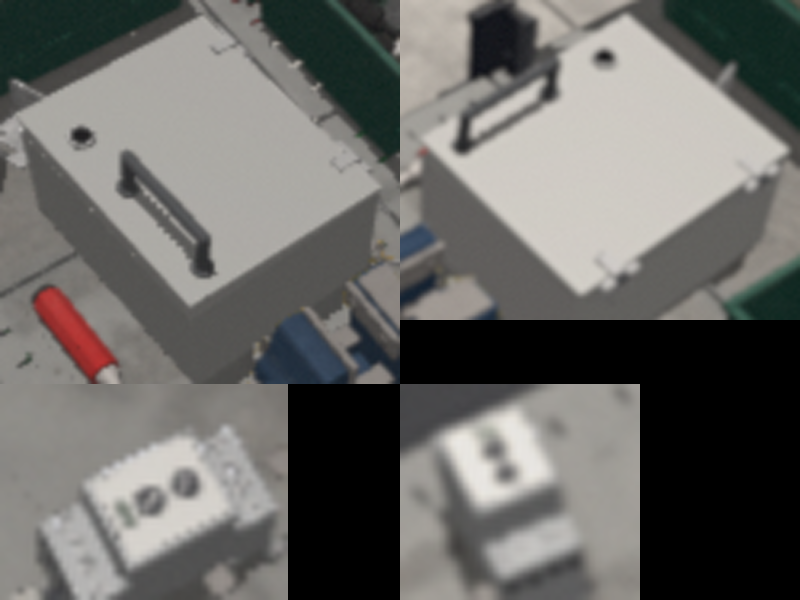

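The crops show the door's corners in scene at (20,118), (203,14), (381,190) and (192,305), and in side at (627,13), (788,150), (581,295) and (425,147). The bar ends and the corners of the relay's nose top are clear in both, so I can triangulate.

```bash
cat > h.py <<'E'
import numpy as np,cv2
from scipy.spatial.transform import Rotation as R
def ld(n): return dict(np.load(f"pics/{n}.npz"))
def tri(f,g,p,q):
    P=[k["mtx"]@k["view"][:3] for k in (f,g)]
    X=cv2.triangulatePoints(P[0],P[1],np.array(p,float).T,np.array(q,float).T)
    X=(X[:3]/X[3]).T
    e=[]
    for M,u in zip(P,(p,q)):
        y=(M@np.c_[X,np.ones(len(X))].T).T; e.append(y[:,:2]/y[:,2:]-u)
    return X,np.abs(np.hstack(e)).max(1)
E
python3 - <<'E'
from h import *
f,g=ld("scene0"),ld("side0")
S=lambda a,o,s,c:(np.array(a,float)-c)/s+o
p=S([[20,118],[203,14],[381,190],[192,305],[126,155],[205,237]],[180,90],3.2,[0,0])
q=S([[627,13],[788,150],[581,295],[425,147],[557,65],[462,112]],[255,130],3.2,[400,0])
X,e=tri(f,g,p,q);print(np.round(X,4),e.round(2))
print("sides",[np.linalg.norm(X[i]-X[(i+1)%4]).round(4) for i in range(4)],"bar",np.linalg.norm(X[4]-X[5]))
d=X[1]-X[0];print("yawx",[np.degrees(np.arctan2(*(X[b]-X[a])[[1,0]])) for a,b in((0,1),(3,2),(3,0),(2,1),(5,4))])
p=S([[84,487],[190,433],[235,515],[132,570]],[250,265],6,[0,384])
q=S([[517,405],[555,470],[470,513],[436,440]],[160,202],6,[400,384])
X,e=tri(f,g,p,q);print(np.round(X,4),e.round(2),X.mean(0))
print("sides",[np.linalg.norm(X[i]-X[(i+1)%4]).round(4) for i in range(4)])
print("yaw",[np.degrees(np.arctan2(*(X[b]-X[a])[[1,0]])) for a,b in((0,1),(3,2),(3,0),(2,1))])
E
```

```text
[[0.2658 0.4147 0.1238]
 [0.4132 0.5167 0.1116]
 [0.5358 0.3358 0.1074]
 [0.3897 0.2387 0.1152]
 [0.3494 0.344  0.155 ]
 [0.4015 0.2643 0.1633]] [1.65 0.15 0.92 0.07 0.08 0.45]
sides [np.float64(0.1796), np.float64(0.2186), np.float64(0.1755), np.float64(0.2154)] bar 0.09561832558432756
yawx [np.float64(34.6952992502243), np.float64(33.6170519290588), np.float64(125.1519656315665), np.float64(124.1245180872205), np.float64(123.1646413422626)]
[[ 0.4264  0.0284  0.0652]
 [ 0.465   0.0445  0.0692]
 [ 0.4792  0.0124  0.0652]
 [ 0.4411 -0.0033  0.0649]] [0.82 1.12 0.05 0.31] [0.45291711 0.02048695 0.06613185]
sides [np.float64(0.042), np.float64(0.0354), np.float64(0.0412), np.float64(0.035)]
yaw [np.float64(22.725334380962423), np.float64(22.446425541508493), np.float64(114.94441327608669), np.float64(113.90969732514799)]
```

```bash
cat >> h.py <<'E'
def down(yaw,phi=0.,flip=1):
    """tool pointing down, y axis along +-yaw; tip leaned back by phi towards -(yaw dir)"""
    e=np.array([np.cos(yaw),np.sin(yaw),0]);z=np.array([0,0,1.])
    t=-np.sin(phi)*e-np.cos(phi)*z; y=flip*(np.cos(phi)*e-np.sin(phi)*z)
    return R.from_matrix(np.c_[np.cross(y,t),y,t]).as_quat()
def wproj(f,X):
    c=f["view"][:3,:3]@np.asarray(X).T+f["view"][:3,3:]; r=np.hypot(c[0],c[1])
    k=np.arctan2(r,c[2])/r*f["mtx"][0,0]
    return np.c_[f["mtx"][0,2]+k*c[0],f["mtx"][1,2]+k*c[1]]
def proj(f,X):
    y=f["mtx"]@(f["view"][:3,:3]@np.asarray(X).T+f["view"][:3,3:]); return (y[:2]/y[2]).T
YAW=np.radians(34.2); E=np.array([np.cos(YAW),np.sin(YAW),0])
def shot(env,n,name):
    f=vision.grab_frame(n);np.savez(f"pics/{name}.npz",**f);return f
E
python3 - <<'E'
from h import *
from bench import env, vision
for s in (1,-1):
    print(s,env.ik([0.375,0.304,0.29],down(YAW,0,s)))
# feasibility of the arc
lat=np.array([-np.sin(YAW),np.cos(YAW),0])
H=E*0.6355+lat*0.0405+[0,0,.104]
for s in(1,-1):
  for th in (0.06,.5,.9,1.2,1.4,1.57):
    P=H+E*(-.158*np.cos(th)+.042*np.sin(th))+np.array([0,0,.158*np.sin(th)+.042*np.cos(th)])
    for ph in (0,.3,.5,.7,.9):
        o=down(YAW,ph,s);t=R.from_quat(o).apply([0,0,1])
        q=env.ik(P+t*env.hold_point_z,o)
        print(s,th,ph,None if q is None else np.round(q,2))
E
```

```text
1 [ 4.37902909e-01  1.80693493e-01  1.51382069e+00 -4.44089210e-16
  1.44707847e+00 -1.58999695e-01]
-1 None
1 0.06 0 [ 0.44  0.32  1.75 -0.    1.07 -0.16]
1 0.06 0.3 [ 0.46  0.47  1.56 -0.04  1.41 -0.13]
1 0.06 0.5 [ 0.47  0.58  1.43 -0.06  1.63 -0.12]
1 0.06 0.7 [ 0.48  0.69  1.32 -0.08  1.83 -0.11]
1 0.06 0.9 [ 0.48  0.8   1.22 -0.1   2.02 -0.12]
1 0.5 0 [ 0.45  0.33  1.57 -0.    1.25 -0.15]
1 0.5 0.3 [ 0.47  0.49  1.36 -0.04  1.59 -0.13]
1 0.5 0.5 [ 0.48  0.6   1.23 -0.06  1.81 -0.12]
1 0.5 0.7 [ 0.48  0.71  1.12 -0.08  2.01 -0.12]
1 0.5 0.9 [ 0.49  0.81  1.01 -0.11  2.21 -0.13]
1 0.9 0 [ 0.46  0.41  1.35 -0.    1.38 -0.13]
1 0.9 0.3 [ 0.48  0.58  1.11 -0.04  1.74 -0.12]
1 0.9 0.5 [ 0.49  0.7   0.96 -0.06  1.98 -0.12]
1 0.9 0.7 [ 0.49  0.82  0.82 -0.08  2.2  -0.13]
1 0.9 0.9 [ 0.5   0.93  0.69 -0.12  2.41 -0.15]
1 1.2 0 [ 0.47  0.52  1.16 -0.    1.47 -0.12]
1 1.2 0.3 [ 0.49  0.7   0.89 -0.03  1.85 -0.12]
1 1.2 0.5 [ 0.49  0.83  0.7  -0.06  2.11 -0.12]
1 1.2 0.7 [ 0.5   0.97  0.5  -0.09  2.36 -0.14]
1 1.2 0.9 [ 0.5   1.13  0.28 -0.15  2.62 -0.19]
1 1.4 0 [ 0.48  0.6   1.03 -0.    1.51 -0.12]
1 1.4 0.3 [ 0.49  0.79  0.72 -0.03  1.93 -0.11]
1 1.4 0.5 [ 0.5   0.95  0.48 -0.06  2.21 -0.12]
1 1.4 0.7 None
1 1.4 0.9 None
1 1.57 0 [ 0.48  0.67  0.92 -0.    1.55 -0.11]
1 1.57 0.3 [ 0.5   0.89  0.56 -0.03  1.99 -0.11]
1 1.57 0.5 [ 0.5   1.09  0.22 -0.06  2.33 -0.13]
1 1.57 0.7 None
1 1.57 0.9 None
-1 0.06 0 None
-1 0.06 0.3 None
-1 0.06 0.5 None
-1 0.06 0.7 None
-1 0.06 0.9 None
-1 0.5 0 None
-1 0.5 0.3 None
-1 0.5 0.5 None
-1 0.5 0.7 None
-1 0.5 0.9 None
-1 0.9 0 None
-1 0.9 0.3 None
-1 0.9 0.5 None
-1 0.9 0.7 None
-1 0.9 0.9 None
-1 1.2 0 None
-1 1.2 0.3 None
-1 1.2 0.5 None
-1 1.2 0.7 None
-1 1.2 0.9 None
-1 1.4 0 None
-1 1.4 0.3 None
-1 1.4 0.5 None
-1 1.4 0.7 None
-1 1.4 0.9 None
-1 1.57 0 None
-1 1.57 0.3 None
-1 1.57 0.5 None
-1 1.57 0.7 None
-1 1.57 0.9 None
```

```bash
python3 - <<'E'
from h import *
from bench import env, vision
env.reach([0.375,0.304,0.29],down(YAW))
f=shot(env,"wrist","w1")
X=np.array([[.3494,.344,.155],[.4015,.2643,.1633]]);p=wproj(f,X);print(p,env.sense()["clock"],env.sense()["position"], -f["view"][:3,:3].T@f["view"][:3,3])
im=cv2.resize(f["frame"][:,:,::-1],(800,600),interpolation=cv2.INTER_CUBIC)
for u in p*800/512: cv2.circle(im,tuple(int(v) for v in u),5,(0,0,255),1)
cv2.imwrite("pics/w1.png",im)
E
```

```text
[[258.0372049  127.39058694]
 [256.01777251 225.33535822]] 1.4667 [0.37435729 0.30473052 0.28978761] [0.33245337 0.36404599 0.43262677]
```

View pics/w1.png

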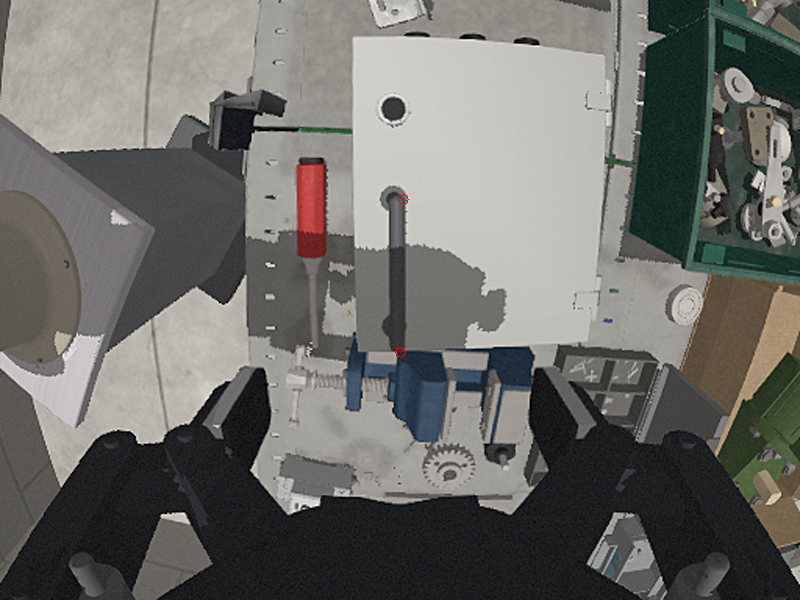

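The bar runs along image column 397, rows 195-347, about 4 px left of the prediction, so it sits roughly 2 mm nearer the robot. The yaw agrees. Grasping it and swinging the door.

```bash
cat >> h.py <<'E'
LAT=np.array([-np.sin(YAW),np.cos(YAW),0])
HE,HL=0.6350,0.0405
def bar(th): return E*(HE-.158*np.cos(th)+.042*np.sin(th))+LAT*HL+np.array([0,0,.104+.158*np.sin(th)+.042*np.cos(th)])
E
python3 - <<'E'
from h import *
from bench import env, vision
h=env.hold_point_z; th0=0.065
P=bar(th0);print(P)
env.movel(P+[0,0,.06-h],velocity=.2)
print("guard",env.movel(P+[0,0,-h],velocity=.08,guard=12))
env.close_gripper(50); s=env.sense();print(s["finger_gap"],s["gripper_force"],s["contact_force"].round(1),s["clock"])
if s["gripper_force"]>5:
  for k in range(1,14):
    th=th0+(1.27-th0)*k/13; ph=.75*min(1,k/11)
    o=down(YAW,ph);t=R.from_quat(o).apply([0,0,1])
    env.movel(bar(th)+t*h,velocity=.1,frame=o)
    s=env.sense();print(round(th,2),s["contact_force"].round(1),round(s["finger_gap"],3),round(s["clock"],2))
    if np.linalg.norm(s["contact_force"])>60: break
shot(env,"scene","s2");shot(env,"side","d2")
o=np.hstack([cv2.resize(dict(np.load(f"pics/{n}.npz"))["frame"][y:y+200,x:x+200,::-1],(400,400)) for n,x,y in(("s2",140,40),("d2",230,20))])
cv2.imwrite("pics/o2.png",o)
E
```

```text
[0.37428536 0.30333149 0.15617408]
guard False
0.09563578522732487 48.695597648620605 [-4.3 -4.1  2.6] 3.675
0.16 [-5.4 -3.9  3.9] 0.098 3.98
0.25 [-5.1 -4.3  4.4] 0.097 4.28
0.34 [-5.6 -4.2  4.3] 0.097 4.58
0.44 [-5.4 -4.4  6.4] 0.093 4.88
0.53 [-5.  -3.9  6.7] 0.095 5.17
0.62 [-5.3 -2.6  6.8] 0.092 5.47
0.71 [-4.6 -1.9  7.7] 0.099 5.78
0.81 [-3.8 -0.5  8.5] 0.1 6.07
0.9 [-1.8  0.3  7.2] 0.092 6.36
0.99 [-2.8  0.7  7.5] 0.091 6.65
1.08 [-3.   1.9  8.5] 0.094 6.94
1.18 [-1.7  3.5  7.9] 0.094 7.24
1.27 [-1.3  5.1  8.6] 0.098 7.54
```

View pics/o2.png

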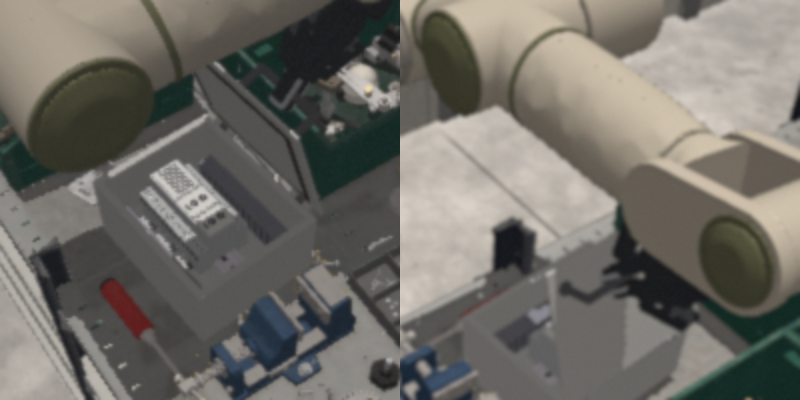

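The left crop (scene) shows the door up, with the row visible inside at about (190,200) and the free rail toward (225,262). Pull forces stayed under 10 N. I'll release, go round and nudge the door upright from the inside with closed fingers. After that I'll look into the box.

```bash
python3 - <<'E'
from h import *
from bench import env, vision
W=lambda e,l,z:E*e+LAT*l+np.array([0,0,z])
env.release()
s=env.sense();o=s["ee_rot"];t=R.from_quat(o).apply([0,0,1])
print(s["contact_force"].round(1))
env.movel(s["position"]-.03*t,velocity=.1)
p=env.sense()["position"]
env.movel(p+[0,0,.12]-.02*E,velocity=.25)
env.close_gripper()
print("clk",env.sense()["clock"])
o=down(YAW,-.35)
env.reach(W(.50,.065,.42),o)
env.movel(W(.53,.065,.235),velocity=.25)
f0=env.sense()["contact_force"]
for e in (.56,.585,.61,.635):
    g=env.movel(W(e,.065,.235),velocity=.08,guard=30); s=env.sense();print(e,g,(s["contact_force"]-f0).round(1),s["clock"])
    if g: break
env.movel(W(.53,.065,.26),velocity=.2)
o=down(YAW)
env.reach(W(.48,.02,.32),o)
env.release()
f=shot(env,"wrist","w3");shot(env,"scene","s3");shot(env,"side","d3")
print(env.sense()["clock"])
cv2.imwrite("pics/w3.png",cv2.resize(f["frame"][:,:,::-1],(800,600),interpolation=cv2.INTER_CUBIC))
E
```

```text
[-0.3 -0.4  0.5]Traceback (most recent call last):
  File "<stdin>", line 7, in <module>
host.MotionError: the arm cannot follow that straight line within its joint ranges
```

```bash
cat > b.py <<'E'
from h import *
from bench import env, vision
W=lambda e,l,z:E*e+LAT*l+np.array([0,0,z])
p=env.sense()["position"]
for d,ph in ((.05,.75),(.04,.7),(.04,.65),(.035,.6)):
    try: env.movel(p+[0,0,d],velocity=.1,frame=down(YAW,ph));print("ok",d,ph);break
    except env.MotionError: pass
else: raise SystemExit("stuck")
p=env.sense()["position"]
env.movel(p+[0,0,.10],velocity=.25,frame=down(YAW,.25))
env.close_gripper()
print("clk",env.sense()["clock"],env.sense()["contact_force"].round(1))
o=down(YAW,-.35)
env.reach(W(.50,.065,.42),o)
env.movel(W(.53,.065,.235),velocity=.25)
f0=env.sense()["contact_force"]
for e in (.56,.585,.61,.635):
    g=env.movel(W(e,.065,.235),velocity=.08,guard=30); s=env.sense();print(e,g,(s["contact_force"]-f0).round(1),s["clock"])
    if g: break
env.movel(W(.53,.065,.26),velocity=.2)
env.reach(W(.48,.02,.32),down(YAW))
env.release()
f=shot(env,"wrist","w3");shot(env,"scene","s3");shot(env,"side","d3")
print(env.sense()["clock"])
cv2.imwrite("pics/w3.png",cv2.resize(f["frame"][:,:,::-1],(800,600),interpolation=cv2.INTER_CUBIC))
E
python3 b.py
```

```text
ok 0.04 0.7
clk 10.2833 [-0.2 -0.7  0.3]
0.56 False [-0.3  0.9 -0. ] 12.625
0.585 False [-1.3 -0.8  3.6] 13.0917
0.61 False [-2.6 -1.5 12. ] 13.5583
0.635 False [-0.4 -0.   0. ] 14.025
16.2333
```

View pics/w3.png

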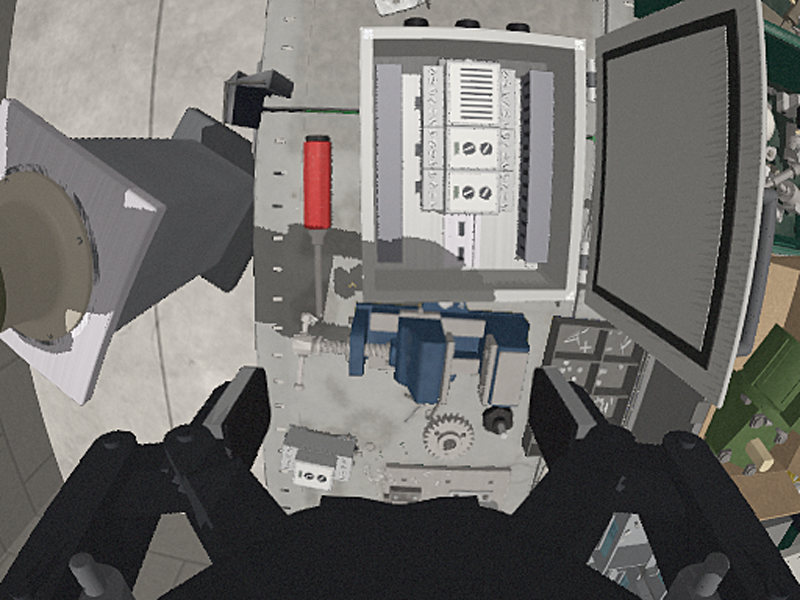

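The wrist view shows the door standing past upright. The row is inside, with the last relay's nose top at (448-495, 172-212) and its end face at row ~212. The free rail lies below it (460,215-265) and the loose relay is at (314,470). I'll take a second wrist view, closer in, for triangulation.

```bash
cat >> h.py <<'E'
W=lambda e,l,z:E*e+LAT*l+np.array([0,0,z])
def wray(f,p):
    n=cv2.fisheye.undistortPoints(np.array(p,float).reshape(-1,1,2),f["mtx"],np.zeros(4)).reshape(-1,2)
    Rm=f["view"][:3,:3];d=np.c_[n,np.ones(len(n))]@Rm
    return -Rm.T@f["view"][:3,3],d/np.linalg.norm(d,axis=1)[:,None]
def wtri(fs,ps):
    rs=[wray(f,p) for f,p in zip(fs,ps)];out=[]
    for i in range(len(ps[0])):
        A=np.zeros((3,3));b=np.zeros(3)
        for c,d in rs:
            M=np.eye(3)-np.outer(d[i],d[i]);A+=M;b+=M@c
        x=np.linalg.solve(A,b);out.append(np.r_[x,max(np.linalg.norm((np.eye(3)-np.outer(d[i],d[i]))@(x-c)) for c,d in rs)])
    return np.array(out)
def ELZ(X): X=np.atleast_2d(X);return np.c_[X[:,:3]@E,X[:,:3]@LAT,X[:,2]]
E
python3 - <<'E'
from h import *
from bench import env, vision
f=ld("w3");c,d=wray(f,np.array([[448,172],[493,172],[497,212],[450,212]])*.64)
print(ELZ(c+d*((.086-c[2])/d[:,2])[:,None]).round(4), ELZ(c))
env.movel(W(.53,-.02,.26),velocity=.2)
f=shot(env,"wrist","w4")
cv2.imwrite("pics/w4.png",cv2.resize(f["frame"][:300,130:430,::-1],(600,600),interpolation=cv2.INTER_CUBIC))
g=ld("w3")["frame"][80:160,250:350,::-1]
E
```

```text
[[0.5187 0.0796 0.086 ]
 [0.5557 0.0806 0.086 ]
 [0.5601 0.0476 0.086 ]
 [0.5208 0.0469 0.086 ]] [[0.47873455 0.09280575 0.46279754]]
```

View pics/w4.png

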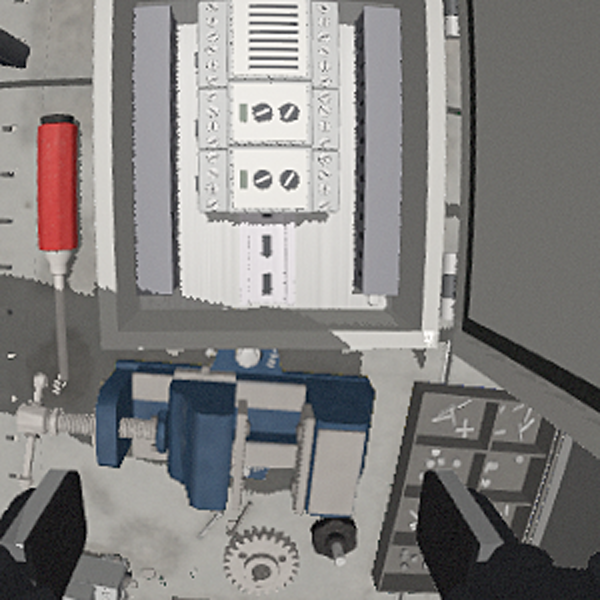

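The crop shows the nose end edge at about (229,210)-(313,210), the body corners at (203,211) and (337,211), and the rail between x≈243 and 295 below. I'll zoom both views to get sub-pixel values.

```bash
python3 - <<'E'
from h import *
a=ld("w3")["frame"][100:170,262:332,::-1];b=ld("w4")["frame"][70:155,220:305,::-1]
o=np.zeros((480,800,3),np.uint8);o[:400,:400]=cv2.resize(a,(400,400),interpolation=cv2.INTER_CUBIC);o[:400,400:]=cv2.resize(b,(400,400),interpolation=cv2.INTER_CUBIC)
cv2.imwrite("pics/z.png",o[:400])
E
```

```text
(no output)
```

View pics/z.png

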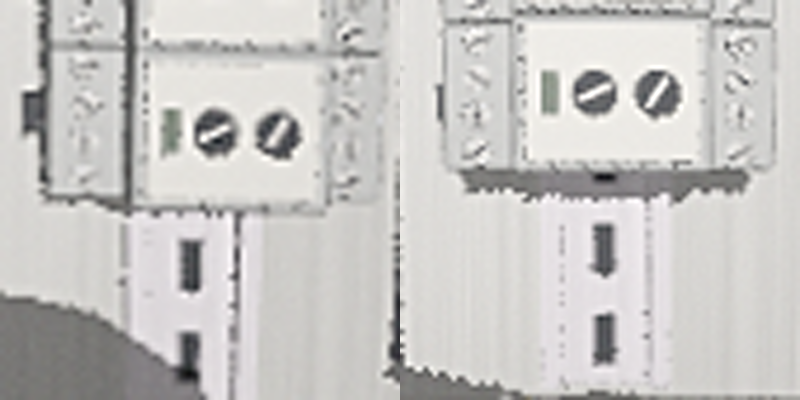

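```bash
python3 - <<'E'
from h import *
a=np.array([[137,208],[327,211],[43,198],[380,203],[216,133],[278,133],[128,245],[262,245]])/(400/70)+[262,100]
b=(np.array([[520,164],[708,165],[443,167],[775,167],[595,93],[658,92],[542,215],[672,215]])-[400,0])/(400/85)+[220,70]
A,B=ld("w3"),ld("w4")
X=wtri([A,B],[a,b]);print(np.c_[ELZ(X),X[:,3]].round(4))
Zs=np.array([.086,.086,.064,.064,.086,.086,.027,.027])
for f,p in((A,a),(B,b)):
    c,d=wray(f,p);print(ELZ(c+d*((Zs-c[2])/d[:,2])[:,None]).round(4))
print(ELZ(np.array([.4529,.0205,.066])))
E
```

```text
[[5.184e-01 4.680e-02 8.870e-02 7.000e-04]
 [5.598e-01 4.730e-02 9.490e-02 2.000e-04]
 [4.988e-01 4.570e-02 6.150e-02 7.000e-04]
 [5.782e-01 4.660e-02 7.050e-02 4.000e-04]
 [5.354e-01 6.330e-02 8.790e-02 0.000e+00]
 [5.494e-01 6.360e-02 8.810e-02 0.000e+00]
 [5.219e-01 3.190e-02 3.980e-02 1.500e-03]
 [5.554e-01 3.260e-02 4.330e-02 1.200e-03]]
[[0.5182 0.0459 0.086 ]
 [0.5616 0.046  0.086 ]
 [0.4983 0.0454 0.064 ]
 [0.5795 0.0455 0.064 ]
 [0.5357 0.0631 0.086 ]
 [0.5497 0.0634 0.086 ]
 [0.5223 0.0288 0.027 ]
 [0.5575 0.0293 0.027 ]]
[[0.5187 0.0473 0.086 ]
 [0.5609 0.0473 0.086 ]
 [0.4995 0.0463 0.064 ]
 [0.5795 0.0468 0.064 ]
 [0.5355 0.0634 0.086 ]
 [0.5495 0.0637 0.086 ]
 [0.5227 0.0324 0.027 ]
 [0.5574 0.0326 0.027 ]]
[[ 0.3861075  -0.23761241  0.066     ]]
```

Rail centre is at e≈0.5395 and the row's end face at lat≈0.0465. Heights triangulate to 0.088 (nose) and about 0.065 (body), as expected. Now I'll look closely at the relay.

```bash
python3 - <<'E'
from h import *
from bench import env, vision
y=np.radians(22.6);L=np.array([-np.sin(y),np.cos(y),0]);M=np.array([.4529,.0205,0])
env.movel(env.sense()["position"]+[0,0,.04],velocity=.2)
env.reach(M-.08*L+[0,0,.2],down(y))
f=shot(env,"wrist","w5")
env.movel(M-.03*L+[0,0,.2],velocity=.2)
g=shot(env,"wrist","w6")
print(env.sense()["clock"])
Lc=L
o=[]
for k in(f,g):
    u=wproj(k,[M+[0,0,.066]])[0];x,yy=(u-50).astype(int);x=max(x,0);yy=max(yy,0);print(x,yy)
    o.append(cv2.resize(k["frame"][yy:yy+100,x:x+100,::-1],(400,400),interpolation=cv2.INTER_CUBIC))
cv2.imwrite("pics/m.png",np.hstack(o))
E
```

```text
19.0583
205 42
205 95
```

View pics/m.png

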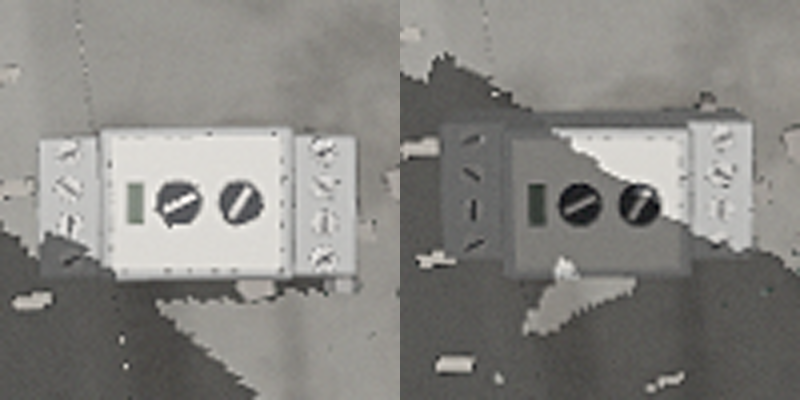

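In both views the relay sits square to the tool. Nose-top corners are near (101,129), (291,128), (293,277) and (103,279) on the left, with matching points on the right. Triangulating.

```bash
python3 - <<'E'
from h import *
A,B=ld("w5"),ld("w6")
a=np.array([[101,129],[291,128],[293,277],[103,279],[180,202],[241,202]])/4+[205,42]
b=np.array([[103,128],[291,126],[291,275],[104,276],[180,205],[240,205]])/4+[205,95]
X=wtri([A,B],[a,b]);print(X.round(4))
for f,p in((A,a),(B,b)):
    c,d=wray(f,p);Y=c+d*((.066-c[2])/d[:,2])[:,None];print(Y[:4].mean(0).round(4),np.degrees(np.arctan2(*(Y[1]-Y[0])[[1,0]])),np.degrees(np.arctan2(*(Y[2]-Y[3])[[1,0]])),np.degrees(np.arctan2(*(Y[5]-Y[4])[[1,0]])),[np.linalg.norm(Y[i]-Y[(i+1)%4]).round(4) for i in range(4)])
E
```

```text
[[ 4.244e-01  2.730e-02  6.210e-02  0.000e+00]
 [ 4.652e-01  4.470e-02  6.040e-02  2.000e-04]
 [ 4.790e-01  1.220e-02  6.510e-02  1.000e-04]
 [ 4.382e-01 -5.400e-03  6.410e-02  3.000e-04]
 [ 4.481e-01  1.810e-02  6.790e-02  1.000e-04]
 [ 4.610e-01  2.350e-02  6.790e-02  0.000e+00]]
[0.4517 0.0196 0.066 ] 22.908570177791084 23.236833107162727 22.750908665471783 [np.float64(0.0435), np.float64(0.0348), np.float64(0.0439), np.float64(0.0351)]
[0.4515 0.0201 0.066 ] 23.304537414662825 23.009958528141237 22.748276269704316 [np.float64(0.0438), np.float64(0.0357), np.float64(0.0447), np.float64(0.0355)]
```

```bash
cat > c.py <<'E'
from h import *
from bench import env, vision
def st(n): s=env.sense();print(n,ELZ(s["position"]).round(4)[0],s["contact_force"].round(1),"grip",round(s["gripper_force"],1),"gap",round(s["finger_gap"],3),"t",round(s["clock"],2));return s
y=np.radians(22.9);M=np.array([.4516,.0199,0])
env.reach(M+[0,0,.11],down(y))
g=env.movel(M+[0,0,.043],velocity=.1,guard=10);st(f"down {g}")
if g: raise SystemExit
env.close_gripper(45);s=st("grip")
if s["gripper_force"]<10: raise SystemExit
env.movel(M+[0,0,.20],velocity=.2);st("lift")
f=shot(env,"wrist","w7")
env.reach(W(.5395,.022,.20),down(YAW));st("over")
shot(env,"scene","s7");shot(env,"side","d7")
g=env.movel(W(.5395,.022,.078),velocity=.12,guard=12);st(f"low {g}")
if g: raise SystemExit
env.movel(W(.5395,.022,.073),velocity=.04);env.hold(.15);st("hang")
g=env.movel(W(.5395,.022,.062),velocity=.025,guard=12);st(f"seat {g}")
E
python3 c.py
```

```text
down False [ 0.3851 -0.2379  0.0438] [0.2 0.3 0.1] grip 0.0 gap 0.998 t 20.34
grip [ 0.3849 -0.2376  0.0436] [-1.4 -0.3  5.1] grip 46.9 gap 0.52 t 20.8
lift [ 0.3842 -0.2369  0.1988] [-0.2  0.4 -3.6] grip 46.2 gap 0.513 t 21.73
over [0.5393 0.021  0.1998] [ 0.5 -0.4 -2.4] grip 46.2 gap 0.521 t 22.94
low False [0.5399 0.0219 0.0787] [-0.3 -0.3 -3.2] grip 46.2 gap 0.518 t 24.21
hang [0.5396 0.022  0.0731] [ 0.4 -0.2 -2.7] grip 46.2 gap 0.514 t 24.63
seat True [0.5395 0.022  0.0636] [-1.  -0.8  5.3] grip 47.2 gap 0.514 t 25.04
```

Seated at exactly the expected height. Sliding gently to contact.

```bash
cat > d.py <<'E'
from h import *
from bench import env, vision
def st(n): s=env.sense();print(n,ELZ(s["position"]).round(4)[0],ELZ(s["contact_force"]).round(1)[0],"t",round(s["clock"],2));return s
for i in range(6):
    p=ELZ(env.sense()["position"])[0]
    g=env.movel(W(p[0],.033,.0634),velocity=.015,guard=8);s=st(f"slide {g}")
    if ELZ(s["position"])[0][1]>.0262 or not g: break
f=shot(env,"wrist","w8");shot(env,"scene","s8");shot(env,"side","d8")
u=wproj(f,[W(.5395,.0465,.086)])[0];x,y=(u-50).astype(int);print(x,y)
b=ld("s8")["frame"];v=proj(ld("s8"),[W(.5395,.0465,.086)])[0];a,c=(v-40).astype(int)
cv2.imwrite("pics/e.png",np.hstack([cv2.resize(f["frame"][max(y,0):max(y,0)+100,x:x+100,::-1],(400,400),interpolation=cv2.INTER_CUBIC),cv2.resize(b[c:c+80,a:a+80,::-1],(400,400),interpolation=cv2.INTER_CUBIC)]))
E
python3 d.py
```

```text
slide True [0.5398 0.0276 0.0636] [ 0.1 -2.1  3. ] t 25.53
207 174
```

View pics/e.png

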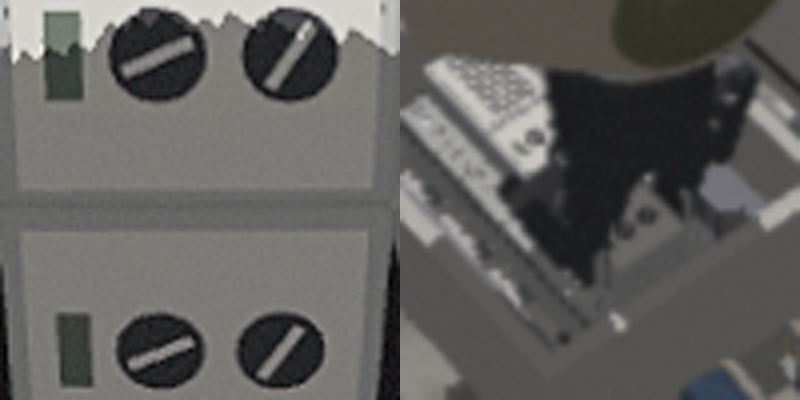

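The left crop shows the two noses flush, with only a seam at row ~203. A second gentle push will confirm contact, then I'll release and back off.

```bash
cat > f.py <<'E'
from h import *
from bench import env, vision
def st(n): s=env.sense();print(n,ELZ(s["position"]).round(4)[0],ELZ(s["contact_force"]).round(1)[0],"t",round(s["clock"],2));return s
g=env.movel(W(.5397,.031,.0636),velocity=.012,guard=10);s=st(f"push {g}")
env.release();st("rel")
p=env.sense()["position"];env.movel(p+[0,0,.12],velocity=.15)
env.movel(W(.53,-.02,.26),velocity=.2);st("up")
f=shot(env,"wrist","w9")
cv2.imwrite("pics/f.png",cv2.resize(f["frame"][20:170,150:350,::-1],(800,600),interpolation=cv2.INTER_CUBIC))
E
python3 f.py
```

```text
push True [0.5398 0.0276 0.0636] [-0.2 -1.2  2.4] t 25.91
rel [0.5398 0.0275 0.0635] [-0.6  0.5  0.1] t 26.4
up [ 0.5296 -0.0196  0.2586] [-0.3 -0.6 -1.3] t 27.95
```

View pics/f.png

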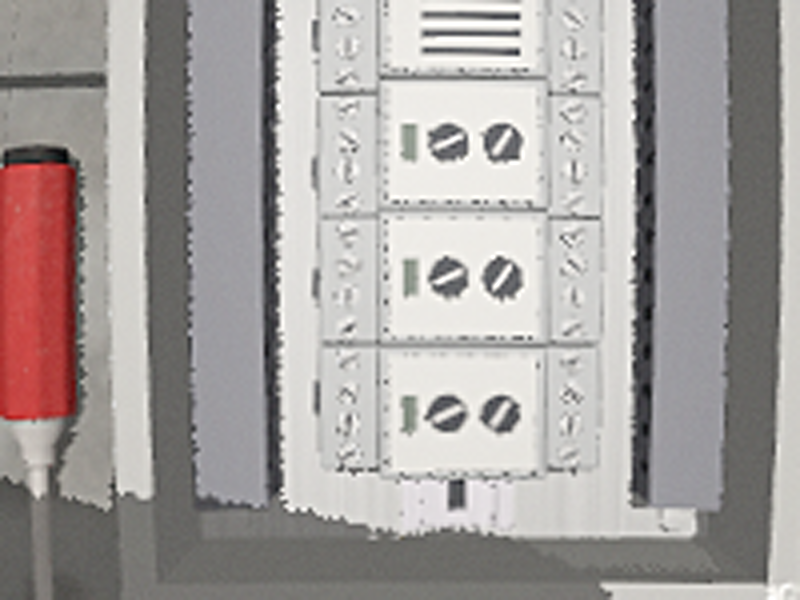

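The relay is third in the row, aligned and flush. Screw rows at 143, 277 and 412 give an equal pitch, so there is no gap. Handing in.

```bash
python3 -c "
from bench import env, vision
print(env.hand_in())"
```

```text
the job is handed in; nothing more can be done
None
```

I handed the job in at about 28 s of the 51 s: the door stands open past upright, and the relay sits on the rail, pushed flush against the row; no verdict came back.

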